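Swap the serving spoon and serving fork in the cutlery tray

TASK

The large wooden-handled serving spoon and serving fork have been put back in each other's compartments of the cutlery tray: swap them, so that each lies flat in the compartment where the other lay, with its handle still towards the same end of the tray. Lay them down rather than drop them, and leave the cake server, the dinner forks and everything standing round the tray as they are.

Things in the scene. Friction and masses are not known exactly. Their poses are not given: they have to be found in the camera images.
- tray: White cutlery tray fixed to the table, 313 mm (x) by 272 (y), 45 high, walls and floor 6 thick; origin under its centre. Three lanes along x, 210 long inside (x -150 to +60): two serving lanes 92 wide centred at y +84 and -84, and between them one 64 wide with the cake server. At its +x end a cross compartment, 85 by 260, with two dinner forks.
- lane_left (a point): Centre of the floor of the left (+y) serving lane, 6 mm above the table; axes as the tray's
- lane_right (a point): Centre of the floor of the right (-y) serving lane, 6 mm above the table; axes as the tray's
- spoon: Serving spoon, 190 mm long: wooden handle (x -95 to +10 mm, 22 wide, 20 high), steel head; origin on the underside at mid-length and near the balance point, x towards the head, z up; about 160 g. Its head is a round bowl 55 mm across, 15 high. It starts in one of the two wide lanes, handle towards the tray's -x end
- fork: Serving fork, 190 mm long: wooden handle (x -95 to +10 mm, 22 wide, 20 high), steel head; origin on the underside at mid-length and near the balance point, x towards the head, z up; about 160 g. Its head has four tines, 46 mm wide, 5 thick. It starts in the other wide lane, handle towards the tray's -x end
- spoon_grip (a point): Point to grip the spoon: on the handle's axis, 10 mm above its underside, at x = -10 mm
- fork_grip (a point): Point to grip the fork: on the handle's axis, 10 mm above its underside, at x = -10 mm
- spoon_tip (a point): Far end of the spoon's head, at x = +95 mm
- fork_tip (a point): Far end of the fork's head, at x = +95 mm
- server: Cake server (triangular blade 48 mm wide), 190 mm long: wooden handle (x -95 to +10 mm, 22 wide, 20 high), steel head; origin on the underside at mid-length and near the balance point, x towards the head, z up; about 160 g. It lies in the middle lane and stays there
- dinner_fork_a: Dinner fork with black handle, 180 mm long, 24 wide, 10 high, lying along the cross compartment; origin on the underside at mid-length; to be left alone
- dinner_fork_b: Second dinner fork, the same, beside the first
- garlic_pot: White ceramic bulb-shaped pot, 92 mm across, 66 high, standing loose to the left of the tray; origin under its centre
- dip_bowl: White ceramic bowl, 130 mm across, 60 high, standing loose to the right of the tray; origin under its centre
- pepper_mill: Dark wooden pepper mill, 56 mm across, 172 high, standing loose to the left of the tray; origin under its centre
- oil_bottle: Green glass bottle, 60 mm across, 200 high, standing loose to the right of the tray; origin under its centre. Except for these four and the tray, the table is clear for 0.35 m < x < 0.85 m, |y| < 0.55 m
Things that resemble listed ones, but are neither listed nor needed, are in the scene too. What is shaped like the fork but green or orange is not meant.

How it is judged:
By the outcome, as a careful person would: the job done as asked, in the order asked, and still so for the second after the job is handed in, with the robot touching nothing.
It also fails if it takes over 72 s, if anything falls off the work surface, if the arm or the gripper's body presses on something with over 40 N, if the wrist force passes 120 N, or if a joint passes its speed limit or range.

ROBOT

A 6-joint arm with a two-finger parallel gripper is mounted at the origin on the work surface. World frame = base frame: x ahead of the robot, y to its left, z up, the work surface at z = 0. Lengths are in mm, angles in rad, forces in N, time in s.
With the tool pointing down it reaches from about 150 to 775 mm from the base axis. Payload 6.1 kg.
Tool frame: the origin (TCP) lies between the finger pads; the fingertips stand 14 mm ahead of it and the grasp point (between the pads) lies 5 mm behind it; z points along the fingers, y is the line along which they close (so a half turn about z gives the same grasp; the last joint's range is limited). The gripper opens to 85 mm and grips with 20 to 120 N. Pads are 22 mm wide; open, the fingers measure 114 mm over their backs; the gripper's body (76 mm by 85 mm) begins 54 mm behind the grasp point. The pads swing forward as they close: fully open they stand 13 mm farther back than shut.
Start: joints at [-1.166, 0.126, -0.04, 1.405, 0, 1.571], TCP at [206.755, -482.556, 221.095] pointing down, gripper open.
Joint ranges: [-2.72, 2.72], [-0.95, 1.95], [-1.27, 1.35], [-1.78, 2.02], [-1.46, 1.47], [-3.14, 3.14]. Speed limits (rad/s): [2.39, 2.39, 3.01, 3.14, 3.14, 3.14].

INTERFACE

Orientations are given as a 3x3 rotation matrix whose columns are the frame's x, y, z axes.
In Python, from rig import r, read_camera, camera_params gives the robot as it stands.
- The arm moves only by the tool jog_arm, never from a script. Its argument "moves" is a list that holds one entry, the list of rows, each a list of 6 numbers: the shift along the tool's x, y, z in m, then the turn, a rotation vector about the tool's x, y, z in degrees. In form: [[[tx, ty, tz, rx, ry, rz], ...]]. A call has 1 to 10 rows; each row shifts and turns the commanded pose from where the row before left it, along the tool's axes as they then stand; what a row does not reach is not made up. A row lasts 1/12 s, in which the tool goes at most 41.7 mm and 7.16 degrees, less where a joint would pass 70% of its speed; a pose out of reach is approached as far as the arm can. A call with a gripper value outside its range is refused whole. "claw" is the closure, from 0 (fully open) to 1 (shut), set as the call begins (left out, the last holds). The fingers move at their own pace and stop on an object; "force" is the grip in N (left out, the last holds). Time passes only in rows, so rows that do not move let the fingers close. It gives the time, the measured TCP pose, the force, the opening and the grip force at its end, in the units of the state.
- r.observe(): the state, without advancing time (a new reading comes with each control period).
- read_camera(name): name is "scene" or "top"; returns (picture, depth): 480x640x3 uint8, red, green, blue; 480x640 float32, mm along the optical axis (not along the pixel's ray), 0 where there is no reading.
- camera_params(name): a dict with "K" (3x3 intrinsics, pixels), "dist" ([k1, k2, p1, p2, k3] as OpenCV has them; the pictures are not rectified), "eye" and "attitude" of the camera in the world. Camera axes: x right, y up, looking along -z (the intrinsics and any distortion apply to the point x, -y, -z); pixel columns grow to the right and rows downward; lengths in mm; the calibration is good to about 2 mm. A picture is of the moment at which its call begins. camera_params takes no time and is no camera call.
- r.close_job(): hands the job in; it is judged then, once.
The state is a dict: "time_s": time; "joint_positions": joint angles; "qd": joint speeds; "joint_efforts": joint torques, N m; "tcp_pos": TCP position; "tcp_rot": TCP orientation; "ft_force": force on the tool from outside, world axes, zero at the start; "ft_torque": the same for the moment, N m; "finger_gap": opening from 0.0 (shut) to 1.0 (fully open); "gripper_force": force on a finger pad.
Only numpy, scipy, OpenCV 4.12 (cv2) and the standard library are available. Lean on these libraries where they do the work, as an engineer would, in place of code of your own. Each camera call takes 0.05 s, during which the arm holds its last target. There are 200 camera calls.

## Working session

There is one attempt and no reset: what is moved stays moved. The work goes in short steps, Python scripts to look and compute and a tool call to move; the robot and the scene stay as the last step left them, time stands still between calls to the robot, and variables do not carry over. Pictures are saved under pics/ and viewed, at most 10 in all, crops included, and the job is handed in when it is done.

Besides the shell and the picture viewer there is one more tool, called after "Request:" as name(argument=value, ...) on one line, values as JSON. jog_arm: Moves the arm, as the interface text tells. Its arguments: {"type":"object","properties":{"moves":{"type":"array","items":{"type":"array","items":{"type":"array","items":{"type":"number"}}}},"claw":{"type":"number"},"force":{"type":"number"}},"required":["moves"]}

```bash
mkdir -p pics; ls; python3 - <<'E'
from rig import r, read_camera, camera_params
import cv2,numpy as np
for n in("top","scene"):
    p,d=read_camera(n); cv2.imwrite(f"pics/{n}0.png",p[:,:,::-1]); np.savez(f"{n}0.npz",p=p,d=d)
    print(n,camera_params(n), (d>0).mean())
s=r.observe();print(s['tcp_rot'],s['time_s'],s['finger_gap'])
E
```

```text
pics
top {'K': array([[485.27913557,   0.        , 320.51751877],
       [  0.        , 485.27913557, 238.66973937],
       [  0.        ,   0.        ,   1.        ]]), 'dist': array([0.00115011, 0.        , 0.        , 0.        , 0.        ]), 'eye': array([ 277.02325135,  -68.22482232, 1099.97771428]), 'attitude': array([[-0.01834876,  0.98083125, -0.19399325],
       [-0.99973246, -0.0152653 ,  0.01737773],
       [ 0.01408326,  0.1942602 ,  0.98084894]])} 0.9958528645833333
scene {'K': array([[566.88150144,   0.        , 312.55121307],
       [  0.        , 566.88150144, 229.09326972],
       [  0.        ,   0.        ,   1.        ]]), 'dist': array([0.02571292, 0.        , 0.        , 0.        , 0.        ]), 'eye': array([1442.40280583, -238.67693565, 1186.13336733]), 'attitude': array([[ 0.13516099, -0.75284414,  0.64417172],
       [ 0.99073986,  0.09423387, -0.09774717],
       [ 0.01288559,  0.6514182 ,  0.75860945]])} 0.995751953125
[[ 9.19190948e-01  3.93811670e-01 -6.07723720e-04]
 [ 3.93812136e-01 -9.19190027e-01  1.30256102e-03]
 [-4.56498502e-05 -1.43663128e-03 -9.99998967e-01]] 0.1 0.9957678548295349
```

View pics/top0.png

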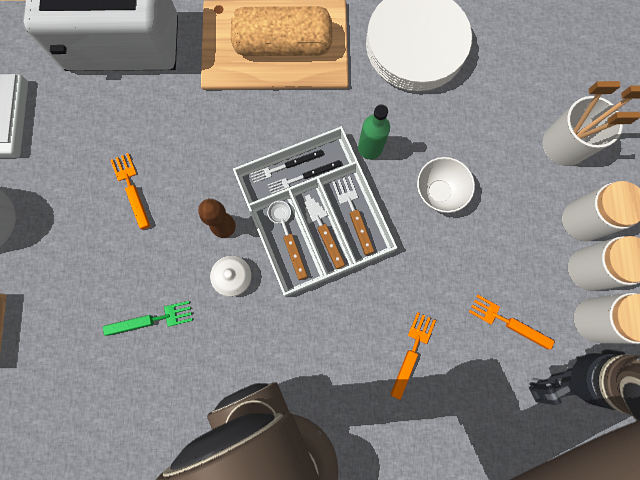

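View pics/scene0.png

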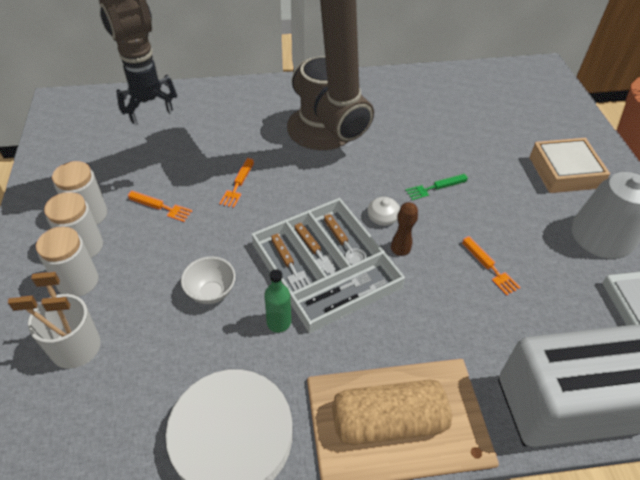

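The top view shows the tray with outer corners at about (235,170), (342,128), (397,247) and (286,295). The spoon is in the left lane with its handle at (294,255), and the fork is in the right lane with its handle at (361,232). The scene view agrees: white pot and pepper mill on the left, bowl and bottle on the right. Next I'll measure.

```bash
cat > h.py <<'E'
import cv2,numpy as np
from rig import r, read_camera, camera_params
def rays(n,uv):
    c=camera_params(n); q=cv2.undistortPoints(np.float64(uv).reshape(-1,1,2),c['K'],c['dist'])[:,0]
    return c['eye'], np.c_[q[:,0],-q[:,1],-np.ones(len(q))]@c['attitude'].T
def plane(n,uv,z):
    e,d=rays(n,uv); return e+d*((z-e[2])/d[:,2])[:,None]
def cloud(n,d):
    v,u=np.mgrid[0:480,0:640]; e,dr=rays(n,np.c_[u.ravel(),v.ravel()])
    return (e+dr*d.reshape(-1,1)).reshape(480,640,3)
def handles(n,p,box):
    """wooden handles in pixel box -> list of (contour mask, area)"""
    h=cv2.cvtColor(p,cv2.COLOR_RGB2HSV); m=cv2.inRange(h,(5,90,70),(18,210,255)); k=np.zeros_like(m)
    x0,y0,x1,y1=box; k[y0:y1,x0:x1]=m[y0:y1,x0:x1]
    k=cv2.morphologyEx(k,cv2.MORPH_CLOSE,np.ones((3,3)))
    return [c for c in cv2.findContours(k,0,1)[0] if cv2.contourArea(c)>120]
E
cat > m.py <<'E'
from h import *
for n,box in(("top",(225,120,400,300)),("scene",(250,195,365,275))):
    z=np.load(n+"0.npz"); p,d=z['p'],z['d']; C=cloud(n,d)
    print(n)
    for c in handles(n,p,box):
        m=np.zeros((480,640),np.uint8); cv2.drawContours(m,[c],-1,1,-1)
        P=C[m>0]; P=P[P[:,2]>15]
        uv=np.argwhere(m>0)[:,::-1]
        Q=plane(n,uv,24)[:,:2].astype(np.float32)
        (cx,cy),(w,hh),a=cv2.minAreaRect(Q)
        vx,vy,*_=cv2.fitLine(Q,cv2.DIST_L2,0,.01,.01).ravel()
        print(' handle',np.round([cx,cy,w,hh]),'dir',round(float(np.degrees(np.arctan2(vy,vx))),1),'med z',np.median(P[:,2]).round(1),len(P), cv2.boundingRect(c))
    # tray rim: white-ish points at height ~45
    hsv=cv2.cvtColor(p,cv2.COLOR_RGB2HSV)
    x0,y0,x1,y1=(228,120,404,300) if n=="top" else (245,195,410,330)
    k=np.zeros((480,640),bool);k[y0:y1,x0:x1]=1
    k&=(np.abs(C[:,:,2]-45)<5)&(hsv[:,:,1]<40)&(hsv[:,:,2]>130)
    nl,lab,st,_=cv2.connectedComponentsWithStats(k.astype(np.uint8),connectivity=8)
    i=1+np.argmax(st[1:,4]); uv=np.argwhere(lab==i)[:,::-1]
    R=plane(n,uv,45)[:,:2].astype(np.float32)
    print(' rim',st[i],cv2.minAreaRect(R))
    if n=="scene": continue
# obstacles from top depth
C=cloud("top",np.load("top0.npz")['d'])
for nm,(x0,y0,x1,y1) in dict(pot=(205,250,255,300),mill=(195,195,238,240),bowl=(412,150,478,218),bottle=(355,100,395,162)).items():
    P=C[y0:y1,x0:x1].reshape(-1,3);P=P[P[:,2]>20]; print(nm,P.min(0).round(),P.max(0).round())
E
python3 m.py
```

```text
top
 handle [450. -29. 106.  21.] dir 18.9 med z 26.0 436 (284, 234, 23, 46)
 handle [ 473. -110.  105.   22.] dir 23.3 med z 26.2 450 (318, 224, 27, 45)
 handle [ 504. -180.  106.   23.] dir 18.2 med z 25.8 450 (350, 210, 24, 45)
 rim [ 233  126  164  169 2092] ((557.5062866210938, -72.53462219238281), (312.9378662109375, 271.5166015625), 21.773435592651367)
scene
 handle [ 515. -179.  110.   24.] dir 17.1 med z 24.2 272 (272, 234, 21, 33)
 handle [ 482. -107.  110.   27.] dir 22.8 med z 24.5 272 (295, 223, 26, 31)
 handle [462. -28. 110.  27.] dir 18.3 med z 23.8 253 (324, 215, 24, 30)
 rim [ 252  199  153  125 1310] ((565.728271484375, -70.30705261230469), (315.02728271484375, 271.68634033203125), 21.76871109008789)
pot [277. -68.  25.] [ 454.  158. 1100.]
mill [277. -68.  20.] [ 550.  163. 1100.]
bowl [ 277. -435.   20.] [ 669.  -68. 1100.]
bottle [ 277. -238.   20.] [ 740.  -68. 1100.]
```

```bash
cat > t.py <<'E'
from h import *
for n in("top","scene"):
    d=np.load(n+"0.npz")['d'];C=cloud(n,d)
    P=C.reshape(-1,3);k=(d.ravel()>0)&(np.abs(P[:,2])<12)&(P[:,0]>350)&(P[:,0]<850)&(np.abs(P[:,1])<550);P=P[k]
    A=np.c_[P[:,:2]-[560,-70],np.ones(len(P))];print(n,'table fit',np.linalg.lstsq(A,P[:,2],rcond=None)[0])
    Q=C.reshape(-1,3);Q=Q[(d.ravel()>0)&(np.linalg.norm(Q[:,:2]-[207,-482],axis=1)<110)&(Q[:,2]>195)&(Q[:,2]<300)]
    print(' gripper',len(Q),Q.min(0).round(),Q.max(0).round())
    s=r.observe(); c=camera_params(n)
    T,R=s['tcp_pos'],s['tcp_rot']
    W=np.array([T+R@[0,0,14.],T+R@[0,45,0],T+R@[0,-45,0]])
    L=(W-c['eye'])@c['attitude']; L[:,1:]*=-1
    print(' px',cv2.projectPoints(L,np.zeros(3),np.zeros(3),c['K'],c['dist'])[0].reshape(-1,2).round(1))
a=cv2.imread("pics/top0.png")[340:430,510:640];b=cv2.imread("pics/scene0.png")[60:150,90:220]
cv2.imwrite("pics/g.png",cv2.resize(np.hstack([a,b]),None,fx=3,fy=3,interpolation=cv2.INTER_NEAREST))
E
python3 t.py
```

```text
top table fit [-1.21902185e-03 -4.30221188e-04  1.26024419e+00]
 gripper 194 [ 166. -548.  246.] [ 246. -411.  300.]
 px [[545.2 370.5]
 [570.9 360.3]
 [526.6 382. ]]
scene table fit [-1.42492617e-03 -1.90455177e-04 -2.63012362e-01]
 gripper 324 [ 175. -553.  243.] [ 252. -409.  300.]
 px [[154.7 128.1]
 [137.2 129.4]
 [169.7 118.6]]
```

View pics/g.png

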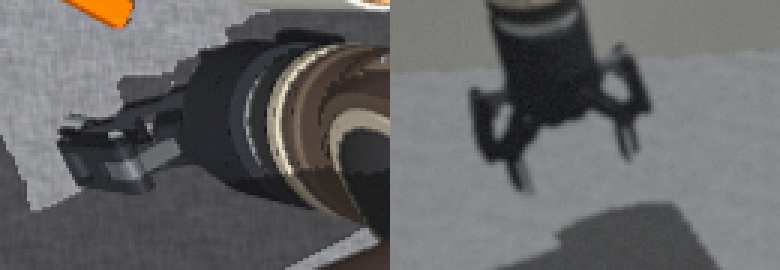

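The crop shows the open fingers at about (133,123) and (171,113) in the scene picture. That is up to 6 px from the projection, so one camera is probably biased. I'll recheck it with the gripper over the tray, and print the obstacles now.

```bash
cat >> h.py <<'E'
def to(x,y,z,yaw=None):
    """tool-axis shift (mm) from the measured pose to a world target; rz (deg) that brings tool x to yaw"""
    s=r.observe();R=s['tcp_rot'];t=s['tcp_pos']
    rz=0 if yaw is None else np.degrees(np.arctan2(R[1,0],R[0,0]))-yaw
    print('shift',((np.array([x,y,z])-t)@R).round(1),'rz',round(float(rz),2),'t',s['time_s'])
E
python3 - <<'E'
from h import *
print('orange',plane("top",[(478,298),(552,347),(432,315),(398,397)],5).round()[:,:2].tolist())
print('bowl',plane("top",[(447,185)],60).round(),'bottle',plane("top",[(380,112)],200).round(),'mill',plane("top",[(211,210)],165).round(),'pot',plane("top",[(230,275)],45).round())
to(535,-170,130,18.2)
E
```

```text
orange [[352.0, -440.0], [241.0, -596.0], [316.0, -334.0], [142.0, -249.0]]
bowl [[ 601. -372.   60.]] bottle [[ 711. -208.  200.]] mill [[523. 131. 165.]] pot [[408. 112.  45.]]
shift [ 424.8 -157.5   90.6] rz 4.99 t 0.1
```

Request:
jog_arm(moves=[[[0.033,-0.012,0,0,0,0],[0.033,-0.012,0,0,0,0],[0.033,-0.012,0,0,0,0],[0.033,-0.012,0,0,0,0],[0.033,-0.012,0,0,0,0],[0.033,-0.012,0,0,0,0],[0.033,-0.012,0,0,0,0],[0.033,-0.012,0,0,0,0],[0.033,-0.012,0,0,0,0],[0.033,-0.012,0,0,0,0]]], claw=0.5, force=50)

```text
time_s: 0.93
tcp_pos: [463.7, -240.8, 220.8]
tcp_rot: [[0.919, 0.394, -0.0], [0.394, -0.919, 0.0], [-0.0, -0.0, -1.0]]
ft_force: [-0.0, -1.3, 0.3]
finger_gap: 0.5
gripper_force: 0.0
```

Request:
jog_arm(moves=[[[0.019,-0.0075,0.018,0,0,0],[0.019,-0.0075,0.018,0,0,0],[0.019,-0.0075,0.018,0,0,0],[0.019,-0.0075,0.018,0,0,0],[0.019,-0.0075,0.018,0,0,0],[0,0,0,0,0,2.5],[0,0,0,0,0,2.5],[0,0,0,0,0,0],[0,0,0,0,0,0]]])

```text
time_s: 1.68
tcp_pos: [535.3, -170.3, 130.8]
tcp_rot: [[0.95, 0.314, -0.001], [0.314, -0.95, 0.0], [-0.001, -0.0, -1.0]]
ft_force: [-0.3, -1.2, 0.2]
finger_gap: 0.499
gripper_force: 0.0
```

```bash
cat > v.py <<'E'
from h import *
ims=[]
for n,(x0,y0,x1,y1) in dict(top=(300,150,430,280),scene=(215,160,345,290)).items():
    p,d=read_camera(n); s=r.observe();T,R=s['tcp_pos'],s['tcp_rot'];c=camera_params(n);np.savez(n+"1.npz",p=p,d=d)
    W=np.array([T+R@[0,0,14.],T+R@[0,21,10],T+R@[0,-21,10]])
    L=(W-c['eye'])@c['attitude']; L[:,1:]*=-1
    q=cv2.projectPoints(L,np.zeros(3),np.zeros(3),c['K'],c['dist'])[0].reshape(-1,2)
    print(n,q.round(1).tolist())
    a=cv2.resize(p[y0:y1,x0:x1,::-1].copy(),None,fx=3,fy=3,interpolation=cv2.INTER_NEAREST)
    for u,v in q: cv2.drawMarker(a,(int((u-x0+.5)*3),int((v-y0+.5)*3)),(0,0,255),0,9,1)
    ims.append(a)
cv2.imwrite("pics/v1.png",np.hstack(ims)); print(T,R[:,0],s['finger_gap'],s['time_s']); to(535,-170,130,18.2)
E
python3 v.py
```

```text
top [[360.5, 208.1], [370.1, 204.5], [351.2, 210.8]]
scene [[284.7, 231.9], [276.8, 233.7], [292.4, 228.1]]
[ 535.3077052  -170.59123522  131.19358388] [9.49804155e-01 3.12845110e-01 7.35512534e-05] 0.49646417180377744 1.7833
shift [-0.1 -0.7  1.2] rz 0.03 t 1.7833
```

View pics/v1.png

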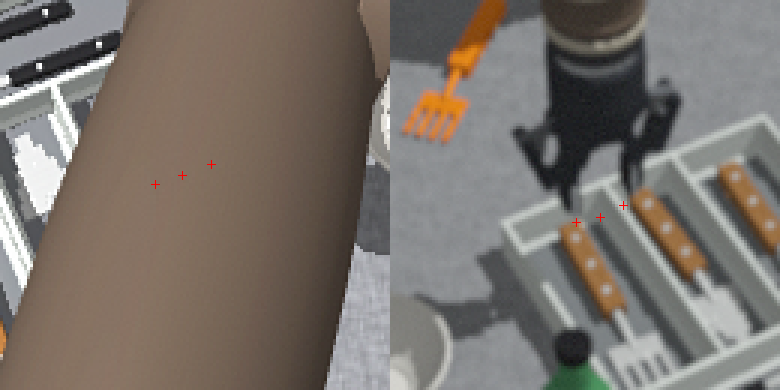

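The top view is blocked by the forearm. In the scene view the fingertips are at crop (569,208) and (630,195), about 4 px above my prediction and aligned with the fork handle sideways. I'll check both cameras' consistency using depth.

```bash
cat > c.py <<'E'
from h import *
for n,box in(("top",(380,300,445,410)),("scene",(210,150,265,215))):
    z=np.load(n+"0.npz");p,d=z['p'],z['d'];C=cloud(n,d);h=cv2.cvtColor(p,cv2.COLOR_RGB2HSV)
    m=cv2.inRange(h,(8,230,150),(20,255,255));k=np.zeros_like(m);x0,y0,x1,y1=box;k[y0:y1,x0:x1]=m[y0:y1,x0:x1]
    uv=np.argwhere(k>0)[:,::-1];P=plane(n,uv,8);print(n,'orange',P.mean(0).round(1),'depth',np.median(C[k>0],0).round(1),len(P), cv2.minAreaRect(P[:,:2].astype(np.float32)))
    x0,y0,x1,y1=(228,120,404,300) if n=="top" else (245,195,410,330)
    q=np.zeros((480,640),bool);q[y0:y1,x0:x1]=1;q&=(np.abs(C[:,:,2]-45)<8)&(h[:,:,1]<40)&(h[:,:,2]>130)
    print(' rim z hist',np.histogram(C[q][:,2],8,(37,53))[0])
d=np.load("scene1.npz")['d'];C=cloud("scene",d)
s=np.load("scene1.npz")['p'].astype(int).sum(2)
for v in range(212,236,2):
    u=[u for u in range(262,306) if s[v,u]<170 and C[v,u,2]>90]
    print(v,u[:1],u[-1:],[C[v,x].round().tolist() for x in u[:1]+u[-1:]])
E
python3 c.py
```

```text
top orange [ 230.9 -282.9    8. ] depth [ 228.1 -280.3   17.2] 877 ((228.11239624023438, -280.6338195800781), (44.9145393371582, 187.34788513183594), 65.50979614257812)
 rim z hist [104 143 387 737 774 335 134  71]
scene orange [ 231.1 -278.8    8. ] depth [ 233.3 -276.    16. ] 65 ((232.31333923339844, -273.911376953125), (32.97612762451172, 131.63916015625), 62.67855453491211)
 rim z hist [209 339 481 461 298 118  70  29]
212 [262] [298] [[567.0, -223.0, 231.0], [543.0, -138.0, 194.0]]
214 [262] [297] [[1442.0, -239.0, 1186.0], [543.0, -140.0, 188.0]]
216 [263] [294] [[566.0, -221.0, 217.0], [543.0, -148.0, 182.0]]
218 [265] [294] [[568.0, -217.0, 211.0], [537.0, -147.0, 168.0]]
220 [266] [294] [[564.0, -215.0, 200.0], [538.0, -147.0, 162.0]]
222 [267] [294] [[566.0, -213.0, 195.0], [541.0, -148.0, 157.0]]
224 [272] [274] [[556.0, -201.0, 175.0], [553.0, -197.0, 171.0]]
226 [273] [274] [[554.0, -199.0, 165.0], [553.0, -197.0, 163.0]]
228 [273] [274] [[555.0, -200.0, 158.0], [555.0, -197.0, 159.0]]
230 [] [] []
232 [] [] []
234 [] [] []
```

```bash
cat > c2.py <<'E'
from h import *
z=np.load("scene1.npz");C=cloud("scene",z['d']);p=z['p']
for v in range(222,242):
    print(v,' '.join(f"{int(C[v,u,2])}/{p[v,u].sum()//3}" for u in list(range(270,284))+[0]+list(range(288,298)) if u))
E
python3 c2.py
```

```text
222 192/68 184/51 181/32 185/28 185/37 185/68 183/96 178/107 0/139 -2/174 0/189 39/194 42/191 41/185 39/176 33/153 35/141 36/134 146/114 149/73 157/44 157/73 157/100 158/102
223 -4/92 168/60 176/34 175/28 181/45 181/80 180/114 177/122 177/151 43/184 46/191 42/186 43/174 42/160 43/185 33/173 25/156 25/141 26/129 145/94 151/58 154/74 150/102 149/110
224 -2/109 165/68 174/36 172/27 171/47 171/82 172/111 174/118 173/142 40/169 41/169 37/158 37/149 39/137 43/184 41/188 22/172 22/150 23/137 1186/115 143/74 148/77 146/108 146/118
225 -1/136 160/95 170/51 175/29 170/46 168/79 170/108 168/111 167/116 40/141 36/147 39/143 29/137 32/129 43/168 39/192 21/187 23/165 17/145 1186/126 145/94 147/84 143/105 26/114
226 -3/168 157/129 171/70 165/32 163/41 164/78 170/105 166/109 165/108 36/131 31/141 31/140 28/137 29/125 43/146 45/180 42/191 14/177 14/157 12/138 21/106 20/87 22/101 23/109
227 42/184 158/147 163/88 162/38 163/37 163/69 165/106 166/110 163/109 27/132 28/141 30/139 22/131 24/121 44/123 45/157 36/183 43/187 10/178 9/155 14/114 25/84 23/91 20/106
228 44/168 40/142 163/101 158/55 158/39 156/7
[... 1554 characters left out ...]
13 5/122 7/118 1186/113 18/113 27/113 32/114 37/122 37/151 42/183
238 3/179 22/135 19/99 21/98 26/115 23/138 28/157 25/156 21/134 20/120 23/123 5/116 6/103 9/83 4/106 7/117 4/119 7/114 14/113 26/114 27/112 35/112 42/129 44/163
239 7/165 17/120 23/83 23/95 24/112 24/138 24/161 23/162 27/138 23/116 23/115 8/119 8/114 7/92 7/93 1/110 1/117 5/118 9/116 17/113 20/113 28/111 34/116 38/138
240 3/116 12/85 18/66 22/81 24/105 27/126 22/141 24/144 23/126 24/110 28/116 25/120 4/122 4/108 8/80 2/96 6/115 8/119 4/119 11/114 19/114 21/112 31/111 36/119
241 8/72 0/65 14/59 22/72 21/92 23/108 24/119 24/120 22/114 20/109 19/113 25/117 4/122 3/124 5/68 4/82 6/106 5/117 5/119 10/118 15/115 22/113 26/110 27/111
```

Scene depth puts the finger faces within about 2 mm of the kinematics, and the two cameras differ by about 8 mm along x. I'll grip midway between them and place relative to the tray. Descending over the fork.

Request:
jog_arm(moves=[[[0.005,0.001,0.02,0,0,0],[0,0,0.02,0,0,0],[0,0,0.02,0,0,0],[0,0,0.016,0,0,0],[0,0,0.01,0,0,0],[0,0,0.008,0,0,0],[0,0,0.004,0,0,0],[0,0,0.003,0,0,0],[0,0,0,0,0,0]]])

```text
time_s: 2.53
tcp_pos: [540.6, -169.9, 30.2]
tcp_rot: [[0.95, 0.312, 0.0], [0.312, -0.95, -0.0], [0.0, 0.0, -1.0]]
ft_force: [-0.8, 0.4, -1.4]
finger_gap: 0.499
gripper_force: 0.0
```

Request:
jog_arm(moves=[[[0,0,0.003,0,0,0],[0,0,0.003,0,0,0],[0,0,0.002,0,0,0],[0,0,0,0,0,0]]])

```text
time_s: 2.87
tcp_pos: [540.3, -169.7, 21.8]
tcp_rot: [[0.95, 0.312, -0.0], [0.312, -0.95, 0.0], [-0.0, -0.0, -1.0]]
ft_force: [0.3, -0.8, -0.7]
finger_gap: 0.497
gripper_force: 0.0
```

```bash
cat > v2.py <<'E'
from h import *
import sys
n,x0,y0,x1,y1,o=sys.argv[1],*map(int,sys.argv[2:6]),sys.argv[6]
p,d=read_camera(n);np.savez(n+o+".npz",p=p,d=d)
cv2.imwrite(f"pics/{o}.png",cv2.resize(p[y0:y1,x0:x1,::-1],None,fx=5,fy=5,interpolation=cv2.INTER_CUBIC))
E
python3 v2.py scene 240 180 360 290 v3
```

```text
(no output)
```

View pics/v3.png

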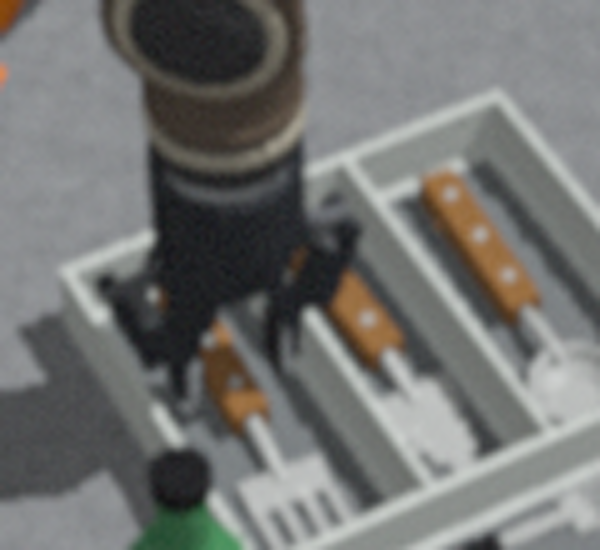

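The fingers straddle the fork handle evenly, with tips at about crop (185,405) and (280,365), roughly 17 mm behind the handle's front end. I'll go down 2 mm and close.

Request:
jog_arm(moves=[[[0,0,0.002,0,0,0],[0,0,0,0,0,0]]])

```text
time_s: 3.08
tcp_pos: [540.4, -169.8, 19.9]
tcp_rot: [[0.95, 0.312, -0.0], [0.312, -0.95, 0.0], [-0.0, -0.0, -1.0]]
ft_force: [0.1, -0.1, 0.7]
finger_gap: 0.503
gripper_force: 0.0
```

Request:
jog_arm(moves=[[[0,0,0,0,0,0],[0,0,0,0,0,0],[0,0,0,0,0,0],[0,0,0,0,0,0],[0,0,0,0,0,0],[0,0,0,0,0,0]]], claw=1, force=50)

```text
time_s: 3.58
tcp_pos: [540.5, -169.8, 20.1]
tcp_rot: [[0.95, 0.312, 0.0], [0.312, -0.95, -0.0], [0.0, 0.0, -1.0]]
ft_force: [-0.5, -0.3, -0.8]
finger_gap: 0.002
gripper_force: 0.0
```

```bash
python3 v2.py scene 240 180 360 290 v4
```

```text
(no output)
```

View pics/v4.png

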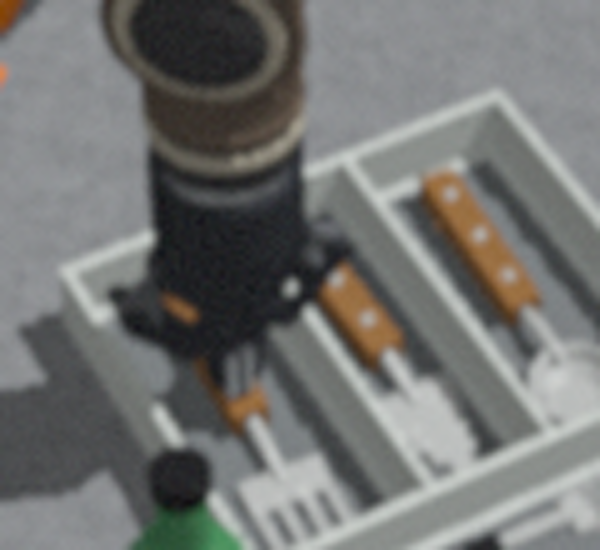

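The picture shows the shut fingers above the handle at about crop (240,375), with the fork unmoved. The tips really stand about 18 mm higher than nominal, which matches the depth reading of 143 at TCP 131. I'll reopen and go lower, checking the force.

Request:
jog_arm(moves=[[[0,0,0,0,0,0],[0,0,0,0,0,0],[0,0,0,0,0,0],[0,0,0,0,0,0],[0,0,0,0,0,0]]], claw=0.5)

```text
time_s: 4.05
tcp_pos: [540.5, -169.8, 20.1]
tcp_rot: [[0.95, 0.312, 0.0], [0.312, -0.95, -0.0], [0.0, 0.0, -1.0]]
ft_force: [-0.1, -0.2, 0.1]
finger_gap: 0.498
gripper_force: 0.0
```

Request:
jog_arm(moves=[[[0,0,0.003,0,0,0],[0,0,0.003,0,0,0],[0,0,0.003,0,0,0],[0,0,0.002,0,0,0],[0,0,0.002,0,0,0],[0,0,0,0,0,0]]])

```text
time_s: 4.55
tcp_pos: [540.1, -169.7, 6.5]
tcp_rot: [[0.95, 0.312, -0.001], [0.312, -0.95, 0.0], [-0.001, -0.001, -1.0]]
ft_force: [0.7, -0.1, -1.1]
finger_gap: 0.499
gripper_force: 0.0
```

Request:
jog_arm(moves=[[[0,0,0.002,0,0,0],[0,0,0.002,0,0,0],[0,0,0.002,0,0,0],[0,0,0,0,0,0]]])

```text
time_s: 4.88
tcp_pos: [540.2, -169.7, 0.6]
tcp_rot: [[0.95, 0.312, -0.001], [0.312, -0.95, 0.0], [-0.0, -0.0, -1.0]]
ft_force: [0.6, -0.3, 0.7]
finger_gap: 0.499
gripper_force: 0.0
```

Request:
jog_arm(moves=[[[0,0,0,0,0,0],[0,0,0,0,0,0],[0,0,0,0,0,0],[0,0,0,0,0,0],[0,0,0,0,0,0],[0,0,0,0,0,0]]], claw=1, force=50)

```text
time_s: 5.38
tcp_pos: [540.6, -169.9, 1.3]
tcp_rot: [[0.95, 0.312, 0.0], [0.312, -0.95, -0.0], [0.0, 0.0, -1.0]]
ft_force: [-0.4, -0.5, 3.3]
finger_gap: 0.239
gripper_force: 51.3
```

Gripped: the gap matches the 22 mm handle. Lifting and moving to the temporary spot on the table.

Request:
jog_arm(moves=[[[0,0,-0.004,0,0,0],[0,0,-0.008,0,0,0],[0,0,-0.012,0,0,0],[0,0,-0.014,0,0,0],[0,0,-0.014,0,0,0],[0,0,-0.014,0,0,0],[0,0,-0.01,0,0,0],[0,0,-0.004,0,0,0],[0,0,0,0,0,0]]])

```text
time_s: 6.13
tcp_pos: [541.1, -170.0, 82.3]
tcp_rot: [[0.95, 0.312, 0.002], [0.312, -0.95, -0.001], [0.002, 0.001, -1.0]]
ft_force: [0.3, -0.6, -0.9]
finger_gap: 0.242
gripper_force: 50.9
```

Request:
jog_arm(moves=[[[-0.008,0.006,0,0,0,0],[-0.016,0.012,0,0,0,0],[-0.021,0.016,0,0,0,0],[-0.021,0.016,0,0,0,0],[-0.021,0.016,0,0,0,0],[-0.021,0.016,0,0,0,0],[-0.021,0.016,0,0,0,0],[-0.021,0.016,0,0,0,0],[-0.016,0.012,0,0,0,0],[-0.009,0.006,0,0,0,0]]])

```text
time_s: 6.97
tcp_pos: [413.0, -351.4, 80.0]
tcp_rot: [[0.951, 0.31, -0.002], [0.31, -0.951, 0.001], [-0.002, -0.001, -1.0]]
ft_force: [0.4, -0.1, -2.3]
finger_gap: 0.244
gripper_force: 50.9
```

```bash
cat > fc.py <<'E'
from h import *
import sys
# wooden handle(s) seen by scene cam in a box: 3D centre & tilt from depth
x0,y0,x1,y1=map(int,sys.argv[1:5]); p,d=read_camera("scene"); C=cloud("scene",d)
for c in handles("scene",p,(x0,y0,x1,y1)):
    m=np.zeros((480,640),np.uint8);cv2.drawContours(m,[c],-1,1,-1);m=cv2.erode(m,np.ones((3,3)))
    P=C[(m>0)&(d>0)];
    P=P[np.abs(P[:,2]-np.median(P[:,2]))<25]
    u,s,vt=np.linalg.svd(P-P.mean(0),full_matrices=False);v=vt[0]*np.sign(vt[0][0])
    print(cv2.boundingRect(c),len(P),P.mean(0).round(1),'dir',v.round(3),'yaw',np.degrees(np.arctan2(v[1],v[0])).round(1),'pitch',np.degrees(np.arcsin(v[2])).round(1))
s=r.observe();print(s['tcp_pos'].round(1),s['ft_force'].round(1),s['finger_gap'],s['time_s'])
np.savez("scenef.npz",p=p,d=d);cv2.imwrite("pics/last.png",p[:,:,::-1])
E
python3 fc.py 120 120 290 260
```

```text
(128, 190, 64, 32) 472 [ 302.5 -502.6   10.1] dir [ 0.471  0.875 -0.108] yaw 61.7 pitch -6.2
(219, 158, 35, 50) 366 [ 244.3 -282.    10.1] dir [ 0.89  -0.438 -0.125] yaw -26.2 pitch -7.2
[ 412.6 -352.    80.1] [-0.8 -2.1 -1.4] 0.24176331691080724 7.0167
```

Request:
jog_arm(moves=[[[0,0,0.008,0,0,0],[0,0,0.014,0,0,0],[0,0,0.014,0,0,0],[0,0,0.014,0,0,0],[0,0,0.012,0,0,0],[0,0,0.008,0,0,0],[0,0,0.004,0,0,0],[0,0,0.004,0,0,0],[0,0,0.003,0,0,0],[0,0,0,0,0,0]]])

```text
time_s: 7.85
tcp_pos: [415.5, -349.6, -0.1]
tcp_rot: [[0.95, 0.313, -0.0], [0.313, -0.95, 0.0], [-0.0, -0.0, -1.0]]
ft_force: [0.2, -0.0, -1.3]
finger_gap: 0.241
gripper_force: 50.9
```

Request:
jog_arm(moves=[[[0,0,0.002,0,0,0],[0,0,0.002,0,0,0],[0,0,0,0,0,0]]])

```text
time_s: 8.1
tcp_pos: [415.4, -349.9, -3.9]
tcp_rot: [[0.95, 0.312, 0.0], [0.312, -0.95, -0.0], [0.0, 0.0, -1.0]]
ft_force: [-1.4, 0.4, -2.0]
finger_gap: 0.24
gripper_force: 50.9
```

Request:
jog_arm(moves=[[[0,0,0.0015,0,0,0],[0,0,0,0,0,0]]])

```text
time_s: 8.27
tcp_pos: [415.6, -350.0, -4.7]
tcp_rot: [[0.95, 0.312, 0.001], [0.312, -0.95, -0.001], [0.0, 0.001, -1.0]]
ft_force: [-1.8, 1.2, 3.8]
finger_gap: 0.244
gripper_force: 51.5
```

Set down gently with 3.8 N of contact. Releasing and moving over the spoon.

Request:
jog_arm(moves=[[[0,0,0,0,0,0],[0,0,0,0,0,0],[0,0,0,0,0,0],[0,0,-0.01,0,0,0],[0,0,-0.02,0,0,0],[0,0,-0.03,0,0,0],[0,0,-0.03,0,0,0]]], claw=0.5)

```text
time_s: 8.85
tcp_pos: [414.8, -349.3, 85.6]
tcp_rot: [[0.95, 0.312, -0.001], [0.312, -0.95, 0.001], [-0.001, -0.001, -1.0]]
ft_force: [-0.4, -0.1, -0.0]
finger_gap: 0.501
gripper_force: 0.0
```

Request:
jog_arm(moves=[[[0.017,-0.0293,0,0,0,0],[0.017,-0.0293,0,0,0,0],[0.017,-0.0293,0,0,0,0],[0.017,-0.0293,0,0,0,0],[0.017,-0.0293,0,0,0,0],[0.017,-0.0293,0,0,0,0],[0.017,-0.0293,0,0,0,0],[0.017,-0.0293,0,0,0,0],[0.017,-0.0293,0,0,0,0],[0.017,-0.0293,0,0,0,0]]])

```text
time_s: 9.68
tcp_pos: [485.7, -16.8, 85.6]
tcp_rot: [[0.95, 0.312, 0.001], [0.312, -0.95, -0.0], [0.001, 0.0, -1.0]]
ft_force: [0.3, -0.1, 0.3]
finger_gap: 0.503
gripper_force: 0.0
```

Request:
jog_arm(moves=[[[0,0,0,0,0,0],[0,0,0,0,0,0]]])

```text
time_s: 9.85
tcp_pos: [485.8, -16.9, 85.3]
tcp_rot: [[0.949, 0.316, 0.001], [0.316, -0.949, -0.0], [0.001, 0.0, -1.0]]
ft_force: [-0.5, -0.3, 0.7]
finger_gap: 0.5
gripper_force: 0.0
```

```bash
cat >> fc.py <<'E'
to(486,-18,30,18.6)
a=p[130:280,170:370,::-1];cv2.imwrite("pics/v5.png",cv2.resize(a,None,fx=4,fy=4,interpolation=cv2.INTER_CUBIC))
E
python3 fc.py 170 180 290 290
```

```text
(202, 208, 20, 30) 141 [ 390.3 -359.9   18.3] dir [0.951 0.308 0.016] yaw 18.0 pitch 0.9
(170, 205, 22, 17) 115 [ 333.2 -441.8    1. ] dir [ 0.93  -0.366  0.025] yaw -21.5 pitch 1.4
(219, 180, 25, 28) 189 [ 289.5 -305.3    2.6] dir [ 0.882 -0.464 -0.081] yaw -27.7 pitch -4.6
[485.6 -17.9  85.2] [ 0.5 -0.1  0.1] 0.5034550656728344 9.9
shift [ 0.4  0.2 55.2] rz -0.31 t 9.9
```

View pics/v5.png

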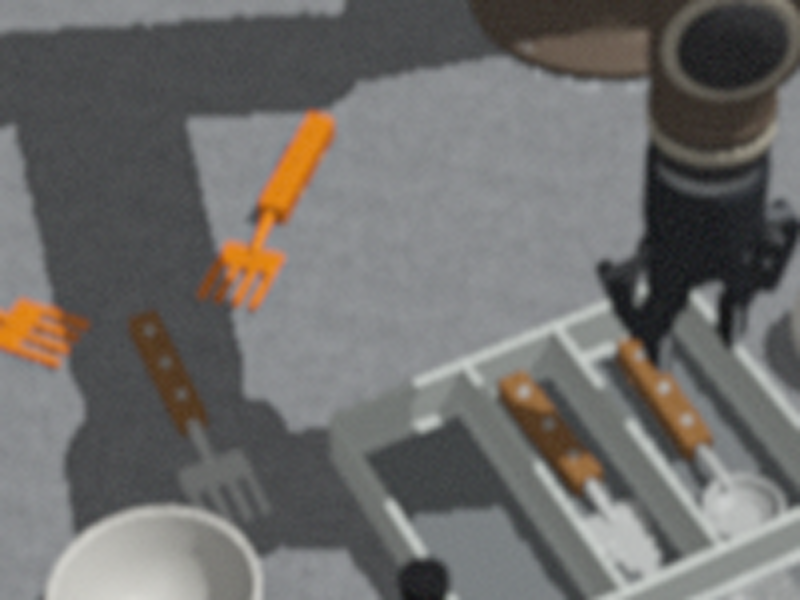

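The fork lies flat on the clear table at about crop (165,370), clear of everything. The gripper is over the spoon handle. Going down to TCP z of about 2 and gripping.

Request:
jog_arm(moves=[[[0.0055,0.001,0.02,0,0,0],[0,0,0.02,0,0,0],[0,0,0.015,0,0,0],[0,0,0.01,0,0,0],[0,0,0.006,0,0,0],[0,0,0.005,0,0,0],[0,0,0.004,0,0,0],[0,0,0.002,0,0,0],[0,0,0.001,0,0,0],[0,0,0,0,0,0]]])

```text
time_s: 10.73
tcp_pos: [491.2, -17.7, 1.9]
tcp_rot: [[0.95, 0.312, 0.001], [0.312, -0.95, -0.0], [0.0, 0.0, -1.0]]
ft_force: [-0.2, -0.0, 0.7]
finger_gap: 0.5
gripper_force: 0.0
```

Request:
jog_arm(moves=[[[0,0,0,0,0,0],[0,0,0,0,0,0],[0,0,0,0,0,0],[0,0,0,0,0,0],[0,0,0,0,0,0],[0,0,0,0,0,0]]], claw=1)

```text
time_s: 11.23
tcp_pos: [491.5, -17.5, 2.3]
tcp_rot: [[0.95, 0.312, 0.001], [0.312, -0.95, 0.0], [0.001, 0.0, -1.0]]
ft_force: [-1.9, -0.5, 5.0]
finger_gap: 0.242
gripper_force: 50.5
```

Request:
jog_arm(moves=[[[0,0,-0.004,0,0,0],[0,0,-0.008,0,0,0],[0,0,-0.012,0,0,0],[0,0,-0.014,0,0,0],[0,0,-0.014,0,0,0],[0,0,-0.014,0,0,0],[0,0,-0.01,0,0,0],[0,0,-0.004,0,0,0],[0,0,0,0,0,0]]])

```text
time_s: 11.98
tcp_pos: [491.6, -17.7, 82.6]
tcp_rot: [[0.95, 0.312, 0.002], [0.312, -0.95, -0.0], [0.002, 0.001, -1.0]]
ft_force: [-0.1, -0.5, -2.1]
finger_gap: 0.244
gripper_force: 49.7
```

Request:
jog_arm(moves=[[[0.006,0.008,0,0,0,0],[0,0.016,0,0,0,0],[0,0.021,0,0,0,0],[0,0.024,0,0,0,0],[0,0.024,0,0,0,0],[0,0.024,0,0,0,0],[0,0.021,0,0,0,0],[0,0.015,0,0,0,-1.2],[0,0.008,0,0,0,-1.2],[0,0,0,0,0,-1.2]]])

```text
time_s: 12.82
tcp_pos: [547.4, -170.6, 80.0]
tcp_rot: [[0.929, 0.37, -0.002], [0.37, -0.929, -0.0], [-0.001, -0.001, -1.0]]
ft_force: [0.8, 0.1, -1.2]
finger_gap: 0.246
gripper_force: 49.7
```

Request:
jog_arm(moves=[[[0,0,0,0,0,0],[0,0,0,0,0,0]]])

```text
time_s: 12.98
tcp_pos: [546.7, -168.3, 80.8]
tcp_rot: [[0.929, 0.371, -0.001], [0.371, -0.929, 0.001], [-0.001, -0.001, -1.0]]
ft_force: [0.5, -0.5, -1.5]
finger_gap: 0.245
gripper_force: 49.7
```

```bash
python3 - <<'E'
from h import *
to(547.3,-168.5,2,21.8)
p,d=read_camera("scene");C=cloud("scene",d);h=cv2.cvtColor(p,cv2.COLOR_RGB2HSV)
m=cv2.inRange(h,(5,90,60),(18,220,255))>0
m&=(C[:,:,2]>70)&(C[:,:,2]<130)&(C[:,:,0]>400)
m=cv2.morphologyEx(m.astype(np.uint8),cv2.MORPH_OPEN,np.ones((2,2)))>0
P=C[m];v=np.linalg.svd(P-P.mean(0),full_matrices=False)[2][0];v*=np.sign(v[0])
print(len(P),P.mean(0).round(1),v.round(3)); t=P@v; print('front/back',P[t.argmax()].round(),P[t.argmin()].round(), np.percentile(P[:,2],[5,50,95]).round())
E
```

```text
shift [ 0.6  0.5 78.8] rz -0.02 t 12.9833
5753 [993.4 -13.5  94.4] [ 0.369  0.928 -0.059]
front/back [1013.  132.   15.] [ 736. -699.  122.] [73. 92. 98.]
```

Request:
jog_arm(moves=[[[0,0,0.008,0,0,0],[0,0,0.014,0,0,0],[0,0,0.014,0,0,0],[0,0,0.012,0,0,0],[0,0,0.01,0,0,0],[0,0,0.007,0,0,0],[0,0,0.004,0,0,0],[0,0,0.003,0,0,0],[0,0,0.002,0,0,0],[0,0,0,0,0,0]]])

```text
time_s: 13.87
tcp_pos: [547.2, -168.7, 7.6]
tcp_rot: [[0.929, 0.371, 0.0], [0.371, -0.929, -0.0], [0.0, 0.0, -1.0]]
ft_force: [-0.4, 0.6, -1.4]
finger_gap: 0.24
gripper_force: 49.7
```

Request:
jog_arm(moves=[[[0,0,0.002,0,0,0],[0,0,0.0015,0,0,0],[0,0,0,0,0,0]]])

```text
time_s: 14.12
tcp_pos: [547.1, -168.7, 4.1]
tcp_rot: [[0.929, 0.371, 0.0], [0.371, -0.929, 0.0], [0.0, 0.0, -1.0]]
ft_force: [-1.4, -0.1, -2.0]
finger_gap: 0.239
gripper_force: 49.7
```

Request:
jog_arm(moves=[[[0,0,0.002,0,0,0],[0,0,0,0,0,0]]])

```text
time_s: 14.28
tcp_pos: [547.4, -168.8, 2.3]
tcp_rot: [[0.929, 0.371, 0.001], [0.371, -0.929, -0.0], [0.001, 0.0, -1.0]]
ft_force: [0.6, -0.1, -0.1]
finger_gap: 0.245
gripper_force: 49.9
```

Request:
jog_arm(moves=[[[0,0,0.001,0,0,0],[0,0,0,0,0,0]]])

```text
time_s: 14.45
tcp_pos: [547.4, -168.8, 2.3]
tcp_rot: [[0.929, 0.371, 0.001], [0.371, -0.929, -0.0], [0.001, 0.001, -1.0]]
ft_force: [-2.6, 0.2, 6.5]
finger_gap: 0.24
gripper_force: 50.7
```

Request:
jog_arm(moves=[[[0,0,0,0,0,0],[0,0,0,0,0,0],[0,0,0,0,0,0],[0,0,-0.01,0,0,0],[0,0,-0.02,0,0,0],[0,0,-0.026,0,0,0],[0,0,-0.026,0,0,0]]], claw=0.5)

```text
time_s: 15.03
tcp_pos: [546.5, -168.5, 84.0]
tcp_rot: [[0.929, 0.371, -0.001], [0.371, -0.929, 0.0], [-0.001, -0.001, -1.0]]
ft_force: [0.8, -0.0, 0.3]
finger_gap: 0.499
gripper_force: 0.0
```

Request:
jog_arm(moves=[[[-0.019,0.012,0,0,0,0],[-0.019,0.012,0,0,0,0],[-0.019,0.012,0,0,0,0],[-0.019,0.012,0,0,0,0],[-0.019,0.012,0,0,0,0],[-0.019,0.012,0,0,0,0],[-0.019,0.012,0,0,0,0],[-0.019,0.012,0,0,0,0],[-0.019,0.012,0,0,0,0],[-0.019,0.0115,0,0,0,0]]])

```text
time_s: 15.87
tcp_pos: [414.4, -351.1, 83.8]
tcp_rot: [[0.929, 0.371, 0.0], [0.371, -0.929, -0.0], [0.0, 0.001, -1.0]]
ft_force: [-0.1, 0.3, 0.6]
finger_gap: 0.501
gripper_force: 0.0
```

Request:
jog_arm(moves=[[[0,0,0,0,0,1.8],[0,0,0,0,0,1.8],[0,0,0,0,0,0],[0,0,0,0,0,0]]])

```text
time_s: 16.2
tcp_pos: [415.1, -350.3, 83.6]
tcp_rot: [[0.95, 0.313, 0.0], [0.313, -0.95, -0.0], [0.0, 0.0, -1.0]]
ft_force: [-0.1, -0.9, -0.0]
finger_gap: 0.497
gripper_force: 0.0
```

```bash
python3 - <<'E'
from h import *
to(415.5,-350,-3.7,18.2)
p,d=read_camera("scene");C=cloud("scene",d);np.savez("scene6.npz",p=p,d=d)
for c in handles("scene",p,(250,195,365,275)):
    m=np.zeros((480,640),np.uint8);cv2.drawContours(m,[c],-1,1,-1)
    Q=plane("scene",np.argwhere(m>0)[:,::-1],24)[:,:2].astype(np.float32);v=cv2.fitLine(Q,cv2.DIST_L2,0,.01,.01).ravel()
    (cx,cy),s,_=cv2.minAreaRect(Q);D=np.array([cx-565.7,cy+70.3]);a=np.radians(21.77)
    print('tray frame',round(D@[np.cos(a),np.sin(a)],1),round(D@[-np.sin(a),np.cos(a)],1),np.round(s),'rel yaw',round(np.degrees(np.arctan2(v[1],v[0]))-21.77,1),'z',np.median(C[m>0][:,2]))
cv2.imwrite("pics/v6.png",cv2.resize(p[150:290,180:370,::-1],None,fx=4,fy=4,interpolation=cv2.INTER_CUBIC))
E
```

```text
shift [ 0.5 -0.2 87.3] rz 0.03 t 16.2
tray frame -86.5 -87.9 [108.  24.] rel yaw -1.2 z 23.750086804653847
tray frame -91.0 -2.9 [110.  27.] rel yaw 1.1 z 23.914124289424194
```

View pics/v6.png

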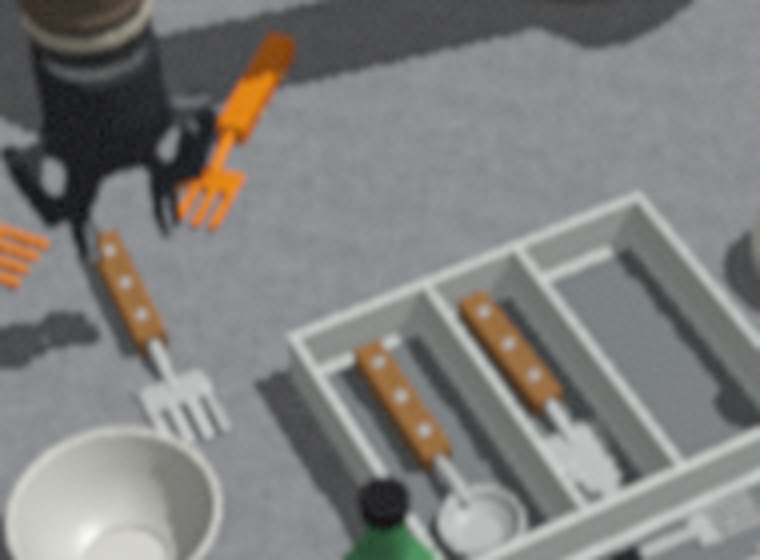

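The spoon lies flat in the right lane, with its handle at crop (405,400) and its bowl at (480,515). The left lane is empty, and the fork sits under the gripper at crop (130,290). Regripping the fork.

Request:
jog_arm(moves=[[[0,0,0.02,0,0,0],[0,0,0.02,0,0,0],[0,0,0.018,0,0,0],[0,0,0.01,0,0,0],[0,0,0.007,0,0,0],[0,0,0.005,0,0,0],[0,0,0.004,0,0,0],[0,0,0.002,0,0,0],[0,0,0.001,0,0,0],[0,0,0,0,0,0]]])

```text
time_s: 17.08
tcp_pos: [415.3, -350.4, -3.5]
tcp_rot: [[0.95, 0.312, 0.001], [0.312, -0.95, -0.0], [0.0, 0.001, -1.0]]
ft_force: [0.0, 0.7, 0.5]
finger_gap: 0.497
gripper_force: 0.0
```

Request:
jog_arm(moves=[[[0,0,0,0,0,0],[0,0,0,0,0,0],[0,0,0,0,0,0],[0,0,0,0,0,0],[0,0,0,0,0,0],[0,0,0,0,0,0]]], claw=1)

```text
time_s: 17.58
tcp_pos: [415.4, -350.5, -3.2]
tcp_rot: [[0.95, 0.312, 0.001], [0.312, -0.95, -0.001], [0.001, 0.001, -1.0]]
ft_force: [0.5, 0.5, 6.2]
finger_gap: 0.241
gripper_force: 51.0
```

Request:
jog_arm(moves=[[[0,0,-0.004,0,0,0],[0,0,-0.008,0,0,0],[0,0,-0.012,0,0,0],[0,0,-0.014,0,0,0],[0,0,-0.014,0,0,0],[0,0,-0.014,0,0,0],[0,0,-0.012,0,0,0],[0,0,-0.007,0,0,0],[0,0,0,0,0,0]]])

```text
time_s: 18.33
tcp_pos: [415.8, -350.8, 82.9]
tcp_rot: [[0.95, 0.312, 0.002], [0.312, -0.95, -0.002], [0.001, 0.002, -1.0]]
ft_force: [0.3, 0.7, -1.8]
finger_gap: 0.24
gripper_force: 50.2
```

Request:
jog_arm(moves=[[[0.005,-0.009,0,0,0,0],[0.01,-0.018,0,0,0,0],[0.013,-0.024,0,0,0,0],[0.013,-0.024,0,0,0,0],[0.013,-0.024,0,0,0,0],[0.013,-0.024,0,0,0,0],[0.013,-0.024,0,0,0,0],[0.013,-0.024,0,0,0,0],[0.013,-0.024,0,0,0,0],[0.013,-0.024,0,0,0,0]]])

```text
time_s: 19.17
tcp_pos: [458.7, -102.8, 80.0]
tcp_rot: [[0.95, 0.312, -0.002], [0.312, -0.95, 0.001], [-0.002, -0.001, -1.0]]
ft_force: [0.1, -0.1, -1.8]
finger_gap: 0.238
gripper_force: 50.2
```

Request:
jog_arm(moves=[[[0.013,-0.024,0,0,0,0],[0.013,-0.022,0,0,0,0],[0.013,-0.02,0,0,0,0],[0.012,-0.014,0,0,0,0],[0.006,-0.0006,0,0,0,0],[0,0,0,0,0,-1.2],[0,0,0,0,0,-1.2],[0,0,0,0,0,-1.2],[0,0,0,0,0,0],[0,0,0,0,0,0]]])

```text
time_s: 20.0
tcp_pos: [488.3, -11.4, 81.0]
tcp_rot: [[0.929, 0.37, -0.0], [0.37, -0.929, -0.0], [-0.0, -0.0, -1.0]]
ft_force: [-0.1, 0.8, -1.8]
finger_gap: 0.24
gripper_force: 50.2
```

```bash
python3 -c "
from h import *
to(480.5,-13.3,2.8,21.8)"
```

```text
shift [-8.  -1.1 78.2] rz -0.08 t 20.0
```

Correcting by -8 and -1 mm, then lowering.

Request:
jog_arm(moves=[[[-0.004,-0.001,0.004,0,0,0],[-0.004,0,0.012,0,0,0],[0,0,0.014,0,0,0],[0,0,0.014,0,0,0],[0,0,0.012,0,0,0],[0,0,0.008,0,0,0],[0,0,0.005,0,0,0],[0,0,0.003,0,0,0],[0,0,0.002,0,0,0],[0,0,0,0,0,0]]])

```text
time_s: 20.83
tcp_pos: [480.9, -12.7, 7.1]
tcp_rot: [[0.929, 0.371, 0.0], [0.371, -0.929, 0.0], [0.0, 0.0, -1.0]]
ft_force: [0.2, -0.4, -2.1]
finger_gap: 0.246
gripper_force: 50.2
```

Request:
jog_arm(moves=[[[0,0,0.0015,0,0,0],[0,0,0,0,0,0]]])

```text
time_s: 21.0
tcp_pos: [481.2, -12.6, 5.9]
tcp_rot: [[0.929, 0.371, 0.001], [0.371, -0.929, 0.0], [0.001, 0.0, -1.0]]
ft_force: [0.5, -0.3, -1.7]
finger_gap: 0.242
gripper_force: 50.2
```

Request:
jog_arm(moves=[[[0,0,0.0015,0,0,0],[0,0,0.001,0,0,0],[0,0,0,0,0,0]]])

```text
time_s: 21.25
tcp_pos: [480.8, -12.6, 3.0]
tcp_rot: [[0.929, 0.371, -0.0], [0.371, -0.929, -0.0], [-0.0, -0.0, -1.0]]
ft_force: [-0.8, -0.5, -1.2]
finger_gap: 0.242
gripper_force: 50.2
```

Request:
jog_arm(moves=[[[0,0,0.001,0,0,0],[0,0,0,0,0,0]]])

```text
time_s: 21.42
tcp_pos: [480.9, -12.6, 2.8]
tcp_rot: [[0.929, 0.371, 0.0], [0.371, -0.929, 0.0], [0.0, 0.0, -1.0]]
ft_force: [-2.0, -0.0, 4.7]
finger_gap: 0.24
gripper_force: 50.9
```

Contact made. Releasing, lifting and backing off towards the right so both cameras can see.

Request:
jog_arm(moves=[[[0,0,0,0,0,0],[0,0,0,0,0,0],[0,0,0,0,0,0],[0,0,-0.01,0,0,0],[0,0,-0.02,0,0,0],[0,0,-0.03,0,0,0],[0,0,-0.03,0,0,0],[0,0,-0.03,0,0,0],[0,0,-0.02,0,0,0]]], claw=0.5)

```text
time_s: 22.17
tcp_pos: [481.7, -12.7, 145.8]
tcp_rot: [[0.929, 0.371, 0.003], [0.371, -0.929, -0.0], [0.003, 0.001, -1.0]]
ft_force: [1.2, 0.4, 0.9]
finger_gap: 0.499
gripper_force: 0.0
```

Request:
jog_arm(moves=[[[-0.03,0.02,0,0,0,0],[-0.03,0.02,0,0,0,0],[-0.03,0.02,0,0,0,0],[-0.03,0.02,0,0,0,0],[-0.03,0.02,0,0,0,0],[-0.025,0.03,0,0,0,0],[-0.02,0.035,0,0,0,0],[-0.01,0.035,0,0,0,0],[-0.01,0.035,0,0,0,0],[0,0.035,0,0,0,0]]])

```text
time_s: 23.0
tcp_pos: [380.1, -345.4, 143.2]
tcp_rot: [[0.929, 0.369, 0.0], [0.369, -0.929, -0.001], [0.0, 0.001, -1.0]]
ft_force: [0.4, 0.5, 0.9]
finger_gap: 0.499
gripper_force: 0.0
```

Request:
jog_arm(moves=[[[0,0.035,0,0,0,0],[0,0.035,0,0,0,0],[0,0.035,0,0,0,0],[0,0.035,0,0,0,0],[0,0.035,0,0,0,0],[0,0,0,0,0,0],[0,0,0,0,0,0],[0,0,0,0,0,0]]])

```text
time_s: 23.67
tcp_pos: [446.1, -505.3, 142.0]
tcp_rot: [[0.929, 0.371, -0.001], [0.371, -0.929, 0.001], [-0.0, -0.001, -1.0]]
ft_force: [-0.0, 0.2, 0.1]
finger_gap: 0.499
gripper_force: 0.0
```

```bash
python3 - <<'E'
from h import *
for n,box,c0 in(("top",(225,120,400,300),(557.5,-72.5)),("scene",(250,195,365,275),(565.7,-70.3))):
    p,d=read_camera(n);C=cloud(n,d);print(n)
    for c in handles(n,p,box):
        m=np.zeros((480,640),np.uint8);cv2.drawContours(m,[c],-1,1,-1)
        Q=plane(n,np.argwhere(m>0)[:,::-1],24)[:,:2].astype(np.float32);v=cv2.fitLine(Q,cv2.DIST_L2,0,.01,.01).ravel()
        (cx,cy),s,_=cv2.minAreaRect(Q);D=np.array([cx-c0[0],cy-c0[1]]);a=np.radians(21.77)
        print('tray frame',round(D@[np.cos(a),np.sin(a)],1),round(D@[-np.sin(a),np.cos(a)],1),np.round(s),'rel yaw',round(np.degrees(np.arctan2(v[1],v[0]))-21.77,1),'z',np.median(C[m>0][:,2]))
    if n=="top": a1=cv2.resize(p[90:310,190:490,::-1],(400,293))
    else: a2=cv2.resize(p[180:330,170:430,::-1],(400,231))
cv2.imwrite("pics/v7.png",cv2.resize(np.vstack([a1,a2]),None,fx=1.1,fy=1.1)); print(r.observe()['tcp_pos'])
E
```

```text
top
tray frame -85.5 82.4 [107.  21.] rel yaw 0.2 z 26.10577066238011
tray frame -92.5 -3.3 [105.  22.] rel yaw 1.6 z 26.182773627090683
tray frame -87.8 -85.9 [107.  23.] rel yaw -0.4 z 25.886350714802802
scene
tray frame -85.1 -88.2 [111.  24.] rel yaw -1.2 z 23.90873098318673
tray frame -91.0 -3.0 [110.  27.] rel yaw 1.1 z 23.9369878759735
tray frame -83.5 80.1 [111.  26.] rel yaw -0.8 z 23.713121155867384
[ 446.19017352 -504.66973383  142.89248203]
```

View pics/v7.png

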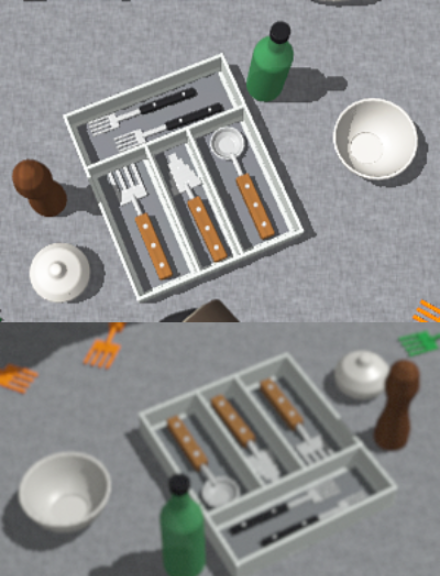

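The picture shows the fork in the left lane with its handle at (152,245) and the spoon in the right lane with its handle at (254,205). Both lie flat with their handles towards the -x end, and nothing else has moved. Handing in.

```bash
python3 -c "
from rig import r
print(r.close_job())"
```

```text
the job is handed in; nothing more can be done
None
```

The spoon and fork are swapped: each lies flat and centred in the other's lane with its handle towards the same end, nothing else moved, and the job was handed in at about 24 s.

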